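# Stand the tall mould plunger in its recess

### The job

Two mould plungers, top-heavy steel tools with a small round foot, a slim stem and a thick domed head, stand on the bench. Carry the taller one to the wooden stand and put it upright with its foot inside the round recess; lower it until it stands before letting go, since it must not fall or tip over on the way. Leave the shorter plunger standing where it is.

Things in the scene. Friction and masses are not known exactly. Their poses are not given: they have to be found in the camera images.
- plunger_tall_mid (a point): The taller plunger: steel, 200 mm tall, loose, 0.3 to 0.6 kg, standing on a round foot 44 mm across. Stem 16 mm across; dark head 42 mm across with a domed top, its straight grippable band 148 to 184 mm above the foot's underside; centre of mass about 130 mm above it, so grip the head. The point is on the axis, half-way up (100 mm above the foot's underside); z points up to the head.
- plunger_short_mid (a point): The shorter plunger, to be left alone: the same foot, stem and head, but only 120 mm tall, loose, standing on the bench. The point is on its axis, half-way up (60 mm above its underside); z points up.
- recess (a point): Centre of the floor of the round recess in the wooden stand. The stand is a pale wooden block 150 x 120 mm, 24 mm tall, fixed on the bench at a varying place and yaw. The recess is in the middle of its top, 64 mm across and 8 mm deep: its floor, a cork disc, is 16 mm above the bench. z points up, x along the block's 150 mm side.
Things that resemble listed ones, but are neither listed nor needed, are in the scene too. What is shaped like the part that bears plunger_tall_mid but pink or yellow is not meant.

How it is judged:
By the outcome, as a careful person would: the job done as asked, in the order asked, and still so for the second after the job is handed in, with the robot touching nothing.
It also fails if it takes over 40 s, if anything falls off the work surface, if the arm or the gripper's body presses on something with over 40 N, if the wrist force passes 120 N, or if a joint passes its speed limit or range.

### The arm

A 6-joint arm with a two-finger parallel gripper is mounted at the origin on a cart in front of the work surface, level with it; the furniture and walls round the work are solid. World frame = base frame: x ahead of the robot, y to its left, z up, the work surface at z = 0. Lengths are in mm, angles in rad, forces in N, time in s.
With the tool pointing down it reaches from about 300 to 775 mm from the base axis. Payload 14.6 kg.
Tool frame: the origin (TCP) lies midway between the tips of the shut fingers; the grasp point (between the pads) lies 19 mm behind it (grip_depth is the distance from the TCP to the grasp point, in mm); z points along the fingers, y is the direction in which the jaws open and shut (so a half turn about z gives the same grasp; the last joint's range is limited). The gripper opens to 94 mm and grips with 3 to 60 N. Pads are 16 mm wide; open, the fingers measure 119 mm over their backs; the gripper's body (75 mm by 177 mm) begins 78 mm behind the grasp point.
Start: joints at [-1.385, 0.3, 1.521, -0, 1.321, -0.067], TCP at [137.557, -532.51, 205.446] pointing down, gripper open.
Joint ranges: [-3.03, 3.03], [-0.79, 2.21], [0.23, 2.52], [-1.04, 4.18], [0, 3.07], [-2.55, 2.55]. Speed limits (rad/s): [2.22, 2.22, 2.57, 3.14, 3.14, 3.14].

### API

Orientations are given as [roll, pitch, yaw] about the fixed x, y, z axes, in that order (R = Rz(yaw) Ry(pitch) Rx(roll)).
In Python, from cell import read_state, camera, camera_info, sign_off, grip_depth gives the robot as it stands.
- The arm moves only by the tool drive_tool, never from a script. Its argument "motion" is one flat list of numbers, 4 for each row, row after row: the shift along the tool's x, y, z in mm, then the turn about the tool's z in rad. A call has 1 to 8 rows; each row shifts and turns the pose as measured when the row begins, along the tool's axes as they then stand; what a row does not reach is not made up. A row lasts 1/12 s, in which the tool goes at most 41.7 mm and 7.16 degrees, less where a joint would pass 70% of its speed; a pose out of reach is approached as far as the arm can. A call is refused whole if a number of a shift passes 41.7 or a number of a turn 0.125, either way. A call with a gripper value outside its range is refused whole. "jaw" is the closure, from 0 (fully open) to 1 (shut), set as the call begins (left out, the last holds). The fingers move at their own pace and stop on an object; "grip_force" is the grip in N (left out, the last holds). Time passes only in rows, so rows that do not move let the fingers close. It gives the time, the measured TCP pose, the force and the opening at its end, in the units of the state.
- read_state(): the state, without advancing time (a new reading comes with each control period).
- camera(name): name is "scene" or "top" or "wrist"; returns the picture (480x640x3 uint8, red, green, blue); there is no depth.
- camera_info(name): a dict with "fovy" (degrees; the focal length in pixels is half the picture's height over the tangent of half this angle, whatever the lens; pixels are square), "cx", "cy" (the principal point, pixels), "camera_from_world" (4x4, takes a point from world to camera coordinates). Camera axes: x right, y up, looking along -z (the intrinsics and any distortion apply to the point x, -y, -z); pixel columns grow to the right and rows downward; lengths in mm; the calibration is good to about 2 mm. A picture is of the moment at which its call begins: read the wrist's pose just before it. camera_info takes no time and is no camera call; for the wrist camera it gives the pose at the moment of the call.
- sign_off(): hands the job in, once; it reports no verdict.
The state is a dict: "clock": time; "joints": joint angles; "qd": joint speeds; "effort": joint torques, N m; "eef_pos": TCP position; "eef_rot": TCP orientation; "wrist_force": force on the tool from outside, world axes, zero at the start; "moment": the same for the moment, N m; "finger_gap": finger opening in mm.
Only numpy, scipy, OpenCV 4.12 (cv2) and the standard library are available. Lean on these libraries where they do the work, as an engineer would, in place of code of your own. Each camera call takes 0.05 s, during which the arm holds its last target. There are 200 camera calls.

## Working session

There is one attempt and no reset: what is moved stays moved. The work goes in short steps, Python scripts to look and compute and a tool call to move; the robot and the scene stay as the last step left them, time stands still between calls to the robot, and variables do not carry over. Pictures are saved under pics/ and viewed, on a budget of 10 in all, crops included, one or two more only if the job needs it, and the job is handed in when it is done.

Besides the shell and the picture viewer there is one more tool, called after ">>>" by a JSON object that holds its "name" and its "arguments", one argument or row to a line. drive_tool: Moves the arm, as the interface text tells. Its arguments: {"type":"object","properties":{"motion":{"type":"array","items":{"type":"number"}},"jaw":{"type":"number"},"grip_force":{"type":"number"}},"required":["motion"]}

```bash
mkdir -p pics; python3 - <<'E'
from cell import *
import cv2
print(read_state())
for n in("scene","top"):
    i=camera_info(n);print(n,i)
    cv2.imwrite(f"pics/{n}0.png",camera(n)[:,:,::-1])
E
```

```text
{'clock': 0.0, 'joints': array([-1.38458285e+00,  3.00443646e-01,  1.52158972e+00,  6.46913642e-06,
        1.32068240e+00, -6.65955414e-02]), 'qd': array([-0.00127862, -0.0003857 , -0.00041816,  0.00121553, -0.00220021,
        0.00034141]), 'effort': array([ 2.50374520e-03, -5.31799436e+01, -3.52736700e+01,  7.08993548e-02,
        2.43677414e-02, -7.89369074e-05]), 'eef_pos': array([ 137.52122882, -532.25965029,  204.89772927]), 'eef_rot': array([-3.14047244e+00, -8.09914168e-05,  2.52807367e-01]), 'wrist_force': array([ 0.78098625, -1.28813776,  0.15378546]), 'moment': array([ 0.02426054,  0.02814135, -0.01072838]), 'finger_gap': 94.09182029977669}
scene {'fovy': 54.995104950204606, 'cx': 327.16947752878133, 'cy': 242.85244537159613, 'camera_from_world': array([[ 1.72049337e-01,  9.85025651e-01, -1.11126892e-02,
         1.39564350e+01],
       [-7.54451050e-01,  1.39012846e-01,  6.41466321e-01,
         3.55611946e+02],
       [ 6.33405587e-01, -1.01979875e-01,  7.67070705e-01,
        -1.27361918e+03],
       [ 0.00000000e+00,  0.00000000e+00,  0.00000000e+00,
         1.00000000e+00]])}
top {'fovy': 57.474617710534666, 'cx': 330.12570451633815, 'cy': 239.22852859927775, 'camera_from_world': array([[ 1.23001425e-01, -9.92402846e-01, -2.69080957e-03,
        -1.71109205e+02],
       [ 9.58189094e-01,  1.18054148e-01,  2.60647038e-01,
        -4.93868531e+02],
       [-2.58349201e-01, -3.46382616e-02,  9.65430412e-01,
        -8.17141057e+02],
       [ 0.00000000e+00,  0.00000000e+00,  0.00000000e+00,
         1.00000000e+00]])}
```

View pics/scene0.png

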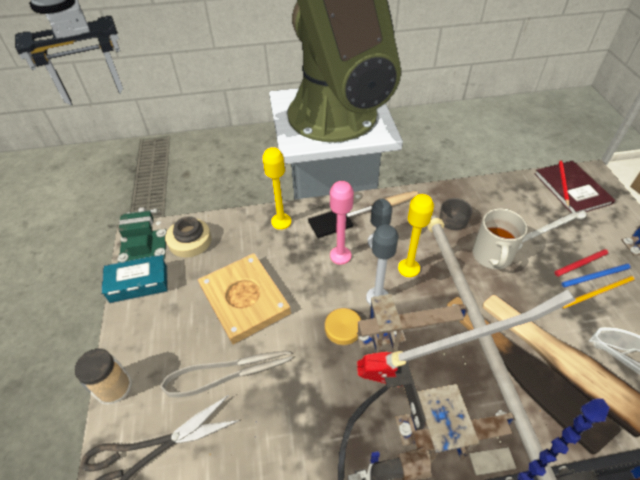

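View pics/top0.png

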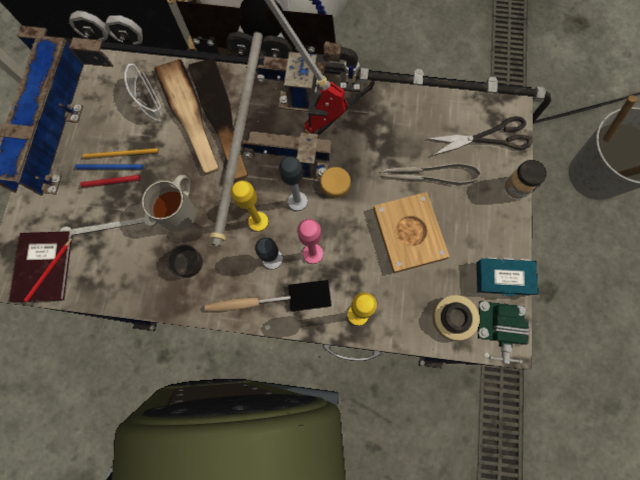

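Scene picture candidates for the tall plunger: dark heads at (385,238) with foot (376,297) and at (381,212), which is partly hidden. The pink (341,190) and yellow (273,160) and (420,208) ones are decoys. In the top view the dark heads are at (290,170) and (266,248). The first has the long stem, so I take it as the tall one. The stand is at (243,293) in scene and (411,231) in top. I'll check the choice in a crop and triangulate, including the long pole.

```bash
cat > h.py <<'E'
from cell import *
import numpy as np, cv2
def ray(n,u,v,i=None):
    i=i or camera_info(n);f=240/np.tan(np.radians(i["fovy"]/2));T=i["camera_from_world"]
    d=T[:3,:3].T@np.array([(u-i["cx"])/f,-(v-i["cy"])/f,-1]);return -T[:3,:3].T@T[:3,3],d/np.linalg.norm(d)
def atz(n,u,v,z,i=None):
    o,d=ray(n,u,v,i);return o+d*(z-o[2])/d[2]
def tri(a,b):
    A=np.zeros((3,3));B=np.zeros(3);R=[ray("scene",*a),ray("top",*b)]
    for o,d in R:
        P=np.eye(3)-np.outer(d,d);A+=P;B+=P@o
    x=np.linalg.solve(A,B);return x.round(1),[round(float(np.linalg.norm((np.eye(3)-np.outer(d,d))@(x-o))),1) for o,d in R]
E
python3 - <<'E'
from h import *
for k,a,b in[("tallhead",(385,238),(290,170)),("short",(381,212),(266,248)),("pole end",(435,225),(218,238)),("pinkhead",(341,192),(309,234)),("yelhead2",(420,208),(243,193)),("yel1",(273,160),(364,306)),("recess",(243,293),(411,231)),("redhandle",(375,365),(330,105)),("rod end",(568,297),(270,0)),("clampend",(365,328),(322,150))]:
    print(k,*tri(a,b))
print("foot",atz("scene",376,297,2),atz("top",297,201,2))
print("shortfoot",atz("top",271,260,2))
print("recess",atz("scene",243,293,16),atz("top",411,231,16))
print("pole far top z? ",[atz("top",257,37,z).round() for z in(0,100,200)])
s=cv2.imread("pics/scene0.png")[170:320,310:470];t=cv2.imread("pics/top0.png")[130:280,200:360]
cv2.imwrite("pics/c.png",np.hstack([cv2.resize(s,(400,375),interpolation=2),cv2.resize(t,(400,375),interpolation=2)]))
E
```

```text
tallhead [604.3 -22.6 173.3] [1.0, 1.0]
short [471.3  11.6  91.8] [0.3, 0.3]
pole end [489.7 121.6  51.1] [1.6, 1.6]
pinkhead [486.8 -73.6 175.3] [1.5, 1.5]
yelhead2 [549.1  54.7 173.5] [0.4, 0.4]
yel1 [ 373.3 -183.7  172.6] [0.6, 0.6]
recess [ 562.7 -275.6   18.8] [1.2, 1.2]
redhandle [788.1 -76.6 106.8] [1.9, 1.9]
rod end [849.8  61.  333. ] [34.1, 34.1]
clampend [703.5 -70.1  67.1] [2.1, 2.1]
foot [606.310728   -24.84259837   2.        ] [606.24842353 -23.23157799   2.        ]
shortfoot [466.91429423  12.89250816   2.        ]
recess [ 560.92074709 -274.68212365   16.        ] [ 563.61624274 -277.19595057   16.        ]
pole far top z?  [array([1022.,  137.,    0.]), array([942., 107., 100.]), array([861.,  77., 200.])]
```

View pics/c.png

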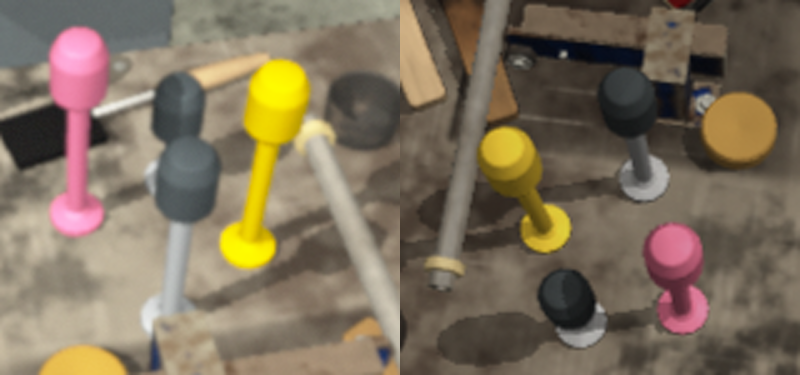

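Crop: the tall steel plunger has its head at scene (385,238) and top (290,170), with a long grey stem. It stands at about (605,-24). The short one is at about (469,12), and the yellow and pink ones are decoys. I'll rise and turn the jaws to avoid the yellow neighbour, then travel over.

>>> {"name": "drive_tool", "arguments": {
  "motion": [0,0,-12,0.1,0,0,-12,0.1,0,0,-12,0.1,0,0,-12,0.1,0,0,-12,0.1,0,0,0,0],
  "jaw": 0,
  "grip_force": 30
}}

```text
clock: 0.6
eef_pos: [137.3, -531.2, 264.5]
eef_rot: [-3.135, 0.003, -0.27]
wrist_force: [0.0, -0.4, -0.6]
finger_gap: 93.8
```

```bash
cat >> h.py <<'E'
from scipy.spatial.transform import Rotation as Ro
def to(x,y,z,n=0):
    s=read_state();R=Ro.from_euler("xyz",s["eef_rot"])
    print("pos",s["eef_pos"].round(1),"rot",s["eef_rot"].round(3),"t",round(s["clock"],2),"gap",round(s["finger_gap"],1),"F",s["wrist_force"].round(1),"tool shift",R.inv().apply(np.array([x,y,z])-s["eef_pos"]).round(1))
E
python3 -c "
from h import *
to(605,-24,260)"
```

```text
pos [ 137.3 -531.2  264.5] rot [-3.135e+00  3.000e-03 -2.700e-01] t 0.6 gap 93.8 F [ 0.  -0.4 -0.6] tool shift [ 315.6 -613.5    7.6]
```

>>> {"name": "drive_tool", "arguments": {
  "motion": [10,-20,0,0,17,-33,0,0,17,-33,0,0,17,-33,0,0,17,-33,0,0,17,-33,0,0,17,-33,0,0,17,-33,0,0]
}}

```text
clock: 1.27
eef_pos: [328.0, -315.0, 258.3]
eef_rot: [-3.129, 0.009, -0.25]
wrist_force: [1.1, -0.3, 0.5]
finger_gap: 93.8
```

>>> {"name": "drive_tool", "arguments": {
  "motion": [17,-33,0,0,17,-33,0,0,17,-33,0,0,17,-33,0,0,17,-33,0,0,17,-33,0,0,12,-23,0,0,0,0,0,0]
}}

```text
clock: 1.93
eef_pos: [498.2, -110.3, 253.2]
eef_rot: [-3.127, 0.015, -0.214]
wrist_force: [-0.2, 0.5, -0.7]
finger_gap: 93.8
```

```bash
python3 -c "
from h import *
to(605,-24,260)
i=camera_info('wrist');cv2.imwrite('pics/w1.png',camera('wrist')[:,:,::-1]);print(i)
T=i['camera_from_world'];f=240/np.tan(np.radians(i['fovy']/2))
for p in [(605,-24,200),(605,-24,0)]:
  c=T[:3,:3]@p+T[:3,3];print(p,i['cx']-f*c[0]/c[2],i['cy']+f*c[1]/c[2])
"
```

```text
pos [ 498.2 -110.3  253.2] rot [-3.127  0.015 -0.214] t 1.93 gap 93.8 F [-0.2  0.5 -0.7] tool shift [  85.9 -107.2   -6.5]
{'fovy': 59.09081945981507, 'cx': 317.468548941634, 'cy': 234.72126665302744, 'camera_from_world': array([[-2.13341661e-01, -9.76851624e-01, -1.56920363e-02,
         1.70270545e+00],
       [ 9.45718683e-01, -2.02458587e-01, -2.54217806e-01,
        -4.51891502e+02],
       [ 2.45156089e-01, -6.90755008e-02,  9.67019683e-01,
        -5.65444626e+02],
       [ 0.00000000e+00,  0.00000000e+00,  0.00000000e+00,
         1.00000000e+00]])}
(605, -24, 200) 113.32828499123147 93.08215586943635
(605, -24, 0) 211.55592441879298 107.20028938023157
```

View pics/w1.png

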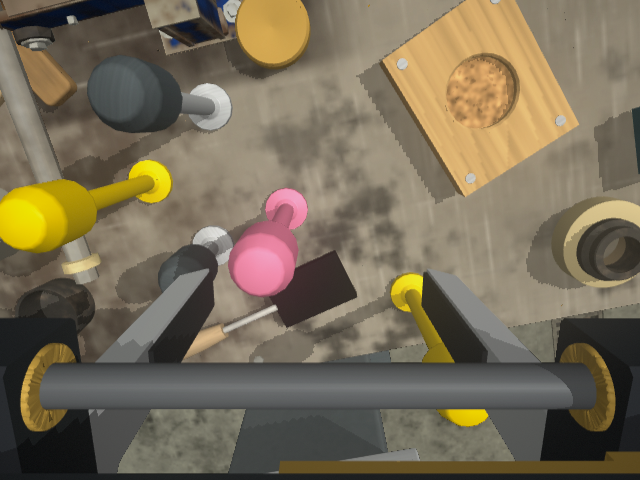

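Wrist view: the tall plunger's foot is at (210,107), within 1 px of the prediction, so (605,-24) is confirmed. The recess centre is at (481,91).

>>> {"name": "drive_tool", "arguments": {
  "motion": [22,-27,0,0,22,-27,0,0,22,-27,0,0,14,-18,-4,0.03,0,0,0,0]
}}

```text
clock: 2.4
eef_pos: [597.3, -32.4, 253.9]
eef_rot: [-3.129, 0.019, -0.237]
wrist_force: [-0.5, 0.0, 0.9]
finger_gap: 93.9
```

```bash
python3 -c "
from h import *
to(605,-24,260)
T=np.array([[-2.13341661e-01, -9.76851624e-01, -1.56920363e-02,1.70270545e+00],[ 9.45718683e-01, -2.02458587e-01, -2.54217806e-01,-4.51891502e+02],[ 2.45156089e-01, -6.90755008e-02,  9.67019683e-01,-5.65444626e+02],[0,0,0,1]])
i=dict(fovy=59.09,cx=317.47,cy=234.72,camera_from_world=T)
print(atz('wrist',481,91,16,i),atz('wrist',210,107,3,i))
"
```

```text
pos [597.3 -32.4 253.9] rot [-3.129  0.019 -0.237] t 2.4 gap 93.9 F [-0.5  0.   0.9] tool shift [  5.4 -10.1  -6.1]
[ 563.77574238 -276.87367495   16.        ] [605.23410208 -23.29275717   3.        ]
```

>>> {"name": "drive_tool", "arguments": {
  "motion": [5,-10,0,0,0,0,0,0,0,0,15,0,0,0,15,0,0,0,10,0,0,0,0,0]
}}

```text
clock: 2.9
eef_pos: [600.4, -29.9, 209.8]
eef_rot: [-3.13, 0.022, -0.23]
wrist_force: [0.0, -0.3, 0.1]
finger_gap: 93.9
```

```bash
python3 -c "
from h import *
to(605,-23.5,147)"
```

```text
pos [600.4 -29.9 209.8] rot [-3.13   0.022 -0.23 ] t 2.9 gap 93.9 F [ 0.  -0.3  0.1] tool shift [ 4.4 -6.5 62.8]
```

>>> {"name": "drive_tool", "arguments": {
  "motion": [3,-5,5,0,3,-5,8,0,0,0,12,0,0,0,12,0,0,0,12,0,0,0,0,0]
}}

```text
clock: 3.4
eef_pos: [608.1, -21.7, 158.0]
eef_rot: [-3.13, 0.02, -0.229]
wrist_force: [0.0, -0.6, 0.1]
finger_gap: 93.8
```

```bash
python3 -c "
from h import *
to(605,-23.5,147)"
```

```text
pos [608.1 -21.7 158. ] rot [-3.13   0.02  -0.229] t 3.4 gap 93.8 F [ 0.  -0.6  0.1] tool shift [-2.3  2.6 11. ]
```

>>> {"name": "drive_tool", "arguments": {
  "motion": [-2,2,5,0,0,0,6,0,0,0,0,0]
}}

```text
clock: 3.65
eef_pos: [605.3, -23.0, 145.9]
eef_rot: [-3.13, 0.02, -0.229]
wrist_force: [0.6, -0.3, -0.1]
finger_gap: 93.9
```

```bash
python3 -c "
from h import *
to(605,-23.5,147)
a=camera('scene')[170:340,290:490];b=camera('wrist')
cv2.imwrite('pics/g.png',np.hstack([cv2.resize(a,(400,340),interpolation=2),cv2.resize(b,(400,300))[:,:] if 0 else cv2.resize(b,(400,340))])[:,:,::-1])"
```

```text
pos [605.3 -23.  145.9] rot [-3.13   0.02  -0.229] t 3.65 gap 93.9 F [ 0.6 -0.3 -0.1] tool shift [-0.2  0.6 -1.1]
```

View pics/g.png

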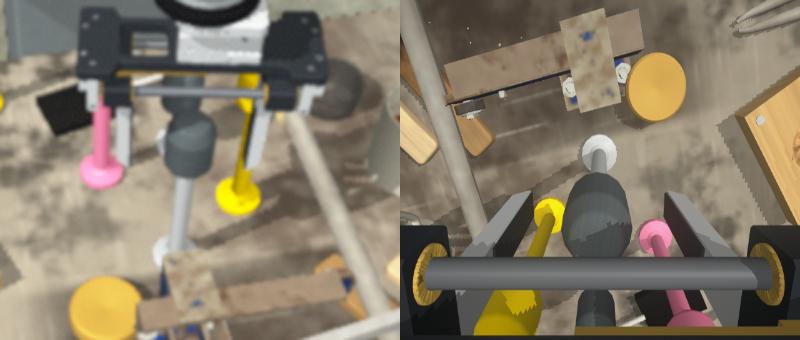

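The tall head sits centred between the open fingers (scene crop (188,140), wrist crop (597,215)), and the neighbours are clear. I'll close gently, then firm up the grip.

>>> {"name": "drive_tool", "arguments": {
  "motion": [0,0,0,0,0,0,0,0,0,0,0,0,0,0,0,0,0,0,0,0,0,0,0,0,0,0,0,0,0,0,0,0],
  "jaw": 1,
  "grip_force": 10
}}

```text
clock: 4.42
eef_pos: [606.7, -23.1, 149.3]
eef_rot: [-3.13, 0.015, -0.229]
wrist_force: [0.4, -0.3, -0.7]
finger_gap: 44.4
```

>>> {"name": "drive_tool", "arguments": {
  "motion": [0,0,0,0,0,0,0,0,0,0,0,0,0,0,0,0],
  "grip_force": 40
}}

```text
clock: 4.75
eef_pos: [606.7, -23.2, 149.3]
eef_rot: [-3.13, 0.015, -0.229]
wrist_force: [0.0, -0.2, 0.3]
finger_gap: 41.0
```

>>> {"name": "drive_tool", "arguments": {
  "motion": [0,0,-4,0,0,0,-8,0,0,0,-12,0,0,0,-12,0,0,0,-12,0,0,0,-8,0,0,0,-4,0,0,0,0,0]
}}

```text
clock: 5.42
eef_pos: [606.2, -23.9, 212.1]
eef_rot: [-3.13, 0.021, -0.229]
wrist_force: [-0.3, 0.2, -3.7]
finger_gap: 40.9
```

```bash
python3 -c "
from h import *
to(563,-276.5,210)
cv2.imwrite('pics/l.png',cv2.resize(camera('scene')[120:360,250:570],(640,480))[:,:,::-1])"
```

```text
pos [606.2 -23.9 212.1] rot [-3.13   0.021 -0.229] t 5.42 gap 40.9 F [-0.3  0.2 -3.7] tool shift [ 15.2 255.8  -1.1]
```

View pics/l.png

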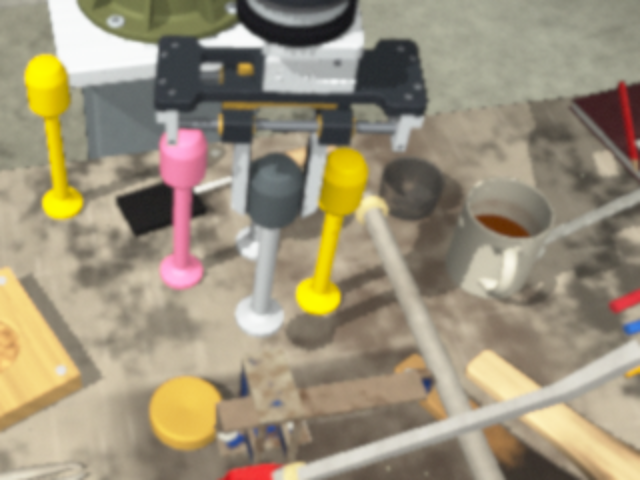

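Plunger is lifted and hanging upright (head (275,190), foot (260,318) in the crop), and the weight reads about 3.7 N. I'll carry it slowly to the stand.

>>> {"name": "drive_tool", "arguments": {
  "motion": [0,6,0,0,1,12,0,0,1,18,0,0,1,22,0,0,1,22,0,0,1,22,0,0,1,22,0,0,1,22,0,0]
}}

```text
clock: 6.13
eef_pos: [576.0, -175.1, 204.5]
eef_rot: [-3.13, 0.029, -0.224]
wrist_force: [-0.5, -0.8, -3.1]
finger_gap: 41.0
```

```bash
python3 -c "
from h import *
to(563,-276.5,210)"
```

```text
pos [ 576.  -175.1  204.5] rot [-3.13   0.029 -0.224] t 6.13 gap 41.0 F [-0.5 -0.8 -3.1] tool shift [  9.6 101.7  -6.9]
```

>>> {"name": "drive_tool", "arguments": {
  "motion": [2,18,-1,0,2,18,-1,0,2,18,-1,0,2,14,-1,0,1,10,-1,0,0,6,0,0,0,2,0,0,0,0,0,0]
}}

```text
clock: 6.8
eef_pos: [559.4, -274.7, 203.8]
eef_rot: [-3.13, 0.036, -0.231]
wrist_force: [-0.2, -0.1, -3.9]
finger_gap: 41.3
```

```bash
python3 -c "
from h import *
to(563,-276.5,210)"
```

```text
pos [ 559.4 -274.7  203.8] rot [-3.13   0.036 -0.231] t 6.8 gap 41.3 F [-0.2 -0.1 -3.9] tool shift [ 3.7  0.8 -6.4]
```

```bash
python3 -c "
from h import *
to(563,-276.5,210)
def px(n,p):
  i=camera_info(n);T=i['camera_from_world'];f=240/np.tan(np.radians(i['fovy']/2));c=T[:3,:3]@p+T[:3,3];return np.array([i['cx']-f*c[0]/c[2],i['cy']+f*c[1]/c[2]])
p=px('scene',(560,-275,54)),px('top',(560,-275,54));print([q.round(1) for q in p])
L=[]
for n,q in zip(('scene','top'),p):
  a=camera(n);u,v=q.round().astype(int);u0,v0=u-50,v-75;print(n,u0,v0);L.append(cv2.resize(a[v0:v0+150,u0:u0+100],(400,600),interpolation=cv2.INTER_CUBIC))
cv2.imwrite('pics/p.png',np.hstack(L)[:,:,::-1])"
```

```text
pos [ 559.4 -274.7  203.8] rot [-3.13   0.036 -0.231] t 6.8 gap 41.3 F [-0.2 -0.1 -3.9] tool shift [ 3.7  0.8 -6.4]
[array([239.7, 281.1]), array([413. , 227.4])]
scene 190 206
top 363 152
```

View pics/p.png

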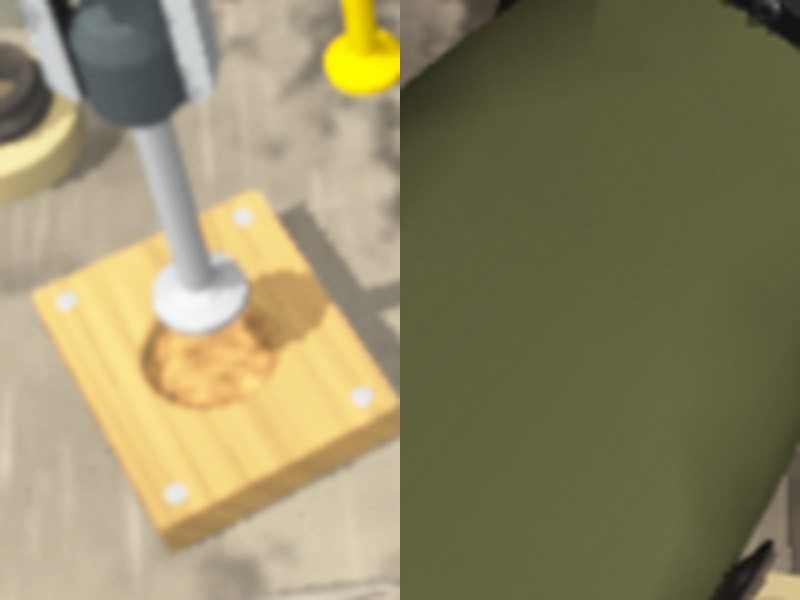

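Foot disc centre is at scene (240,279), which back-projects to about (560,-275). The recess is at about (563,-276.5). I'll shift 4 mm along tool x and lower in small steps (about 38 mm to the cork).

>>> {"name": "drive_tool", "arguments": {
  "motion": [3,1,3,0,1,0,6,0,0,0,6,0,0,0,6,0,0,0,4,0,0,0,0,0]
}}

```text
clock: 7.4
eef_pos: [563.7, -272.6, 175.7]
eef_rot: [-3.129, 0.037, -0.227]
wrist_force: [-0.3, 0.3, -4.0]
finger_gap: 41.2
```

```bash
python3 -c "
from h import *
to(563,-276.5,165.3)"
```

```text
pos [ 563.7 -272.6  175.7] rot [-3.129  0.037 -0.227] t 7.4 gap 41.2 F [-0.3  0.3 -4. ] tool shift [ 0.6  4.1 10.3]
```

>>> {"name": "drive_tool", "arguments": {
  "motion": [0,4,0,0,0,0,0,0]
}}

```text
clock: 7.57
eef_pos: [562.6, -276.5, 175.2]
eef_rot: [-3.129, 0.037, -0.226]
wrist_force: [1.4, -1.4, -3.6]
finger_gap: 41.1
```

```bash
python3 -c "
from h import *
to(563,-276.5,165.3)
cv2.imwrite('pics/q.png',cv2.resize(camera('scene')[225:345,190:310],(600,600),interpolation=2)[:,:,::-1])"
```

```text
pos [ 562.6 -276.5  175.2] rot [-3.129  0.037 -0.226] t 7.57 gap 41.1 F [ 1.4 -1.4 -3.6] tool shift [0.8 0.  9.8]
```

View pics/q.png

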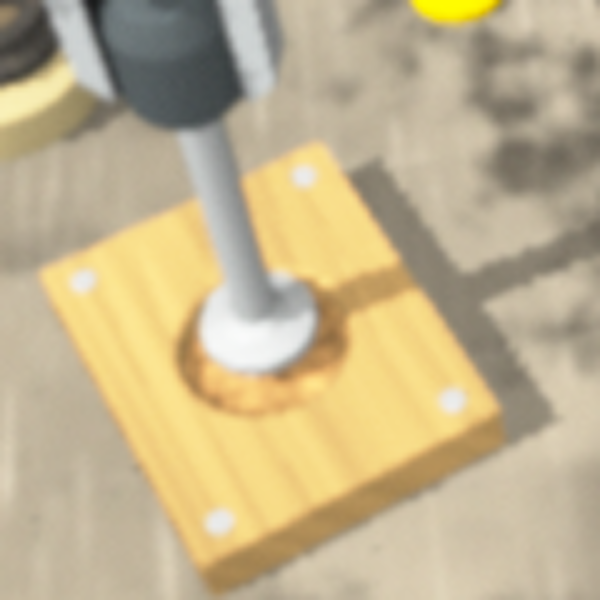

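Foot ellipse centre is (259,325) and recess centre (264,343). The difference matches the remaining ~10 mm of height, so they're aligned. Lowering gently.

>>> {"name": "drive_tool", "arguments": {
  "motion": [0,0,3,0,0,0,3,0,0,0,0,0]
}}

```text
clock: 7.87
eef_pos: [562.7, -276.4, 169.5]
eef_rot: [-3.129, 0.036, -0.227]
wrist_force: [-0.6, 0.3, -3.9]
finger_gap: 41.1
```

>>> {"name": "drive_tool", "arguments": {
  "motion": [0,0,1.5,0,0,0,1.5,0,0,0,0,0]
}}

```text
clock: 8.12
eef_pos: [562.6, -276.4, 166.2]
eef_rot: [-3.129, 0.036, -0.227]
wrist_force: [0.6, -0.1, -3.9]
finger_gap: 41.4
```

>>> {"name": "drive_tool", "arguments": {
  "motion": [0,0,1.5,0,0,0,0,0]
}}

```text
clock: 8.28
eef_pos: [563.0, -276.5, 165.9]
eef_rot: [-3.13, 0.034, -0.227]
wrist_force: [-0.3, -0.1, -3.9]
finger_gap: 41.2
```

>>> {"name": "drive_tool", "arguments": {
  "motion": [0,0,1.5,0,0,0,0,0]
}}

```text
clock: 8.45
eef_pos: [563.5, -276.7, 165.8]
eef_rot: [-3.13, 0.031, -0.227]
wrist_force: [-0.7, -0.0, -4.0]
finger_gap: 40.7
```

>>> {"name": "drive_tool", "arguments": {
  "motion": [0,0,3,0,0,0,2,0]
}}

```text
clock: 8.62
eef_pos: [564.9, -277.2, 165.5]
eef_rot: [-3.132, 0.024, -0.227]
wrist_force: [-3.6, 3.0, 12.3]
finger_gap: 40.7
```

>>> {"name": "drive_tool", "arguments": {
  "motion": [0,0,2,0,0,0,0,0]
}}

```text
clock: 8.78
eef_pos: [565.3, -277.2, 166.0]
eef_rot: [-3.133, 0.021, -0.226]
wrist_force: [-0.2, 0.2, -4.2]
finger_gap: 41.2
```

>>> {"name": "drive_tool", "arguments": {
  "motion": [0,0,2,0,0,0,2,0,0,0,2,0]
}}

```text
clock: 9.03
eef_pos: [567.0, -277.6, 165.3]
eef_rot: [-3.134, 0.013, -0.226]
wrist_force: [-3.4, 3.1, 16.9]
finger_gap: 40.9
```

```bash
python3 -c "
from h import *
to(563,-276.5,165.3)
cv2.imwrite('pics/r.png',cv2.resize(camera('scene')[190:340,180:330],(600,600),interpolation=2)[:,:,::-1]);to(0,0,0)"
```

```text
pos [ 567.  -277.6  165.3] rot [-3.134  0.013 -0.226] t 9.03 gap 40.9 F [-3.4  3.1 16.9] tool shift [-4.1 -0.2  0.1]
pos [ 567.  -277.6  165.3] rot [-3.134  0.013 -0.226] t 9.08 gap 41.4 F [-3.4  3.5 16.6] tool shift [-612.6 -142.1  174.4]
```

View pics/r.png

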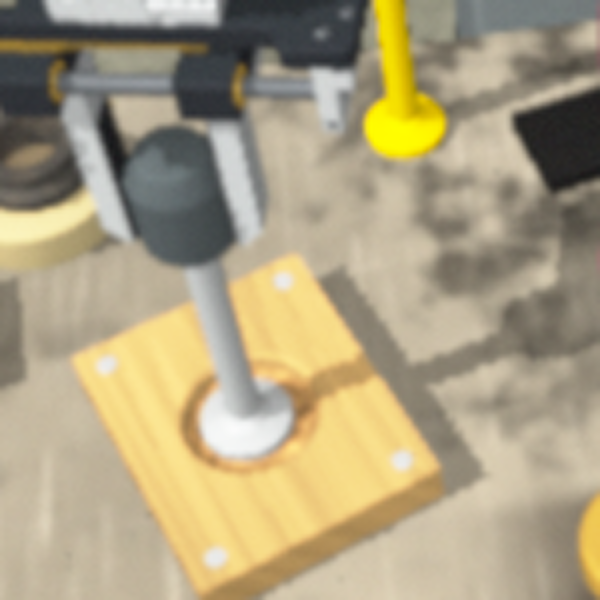

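The foot sits inside the recess on the cork (crop (246,418)), pressing about 20 N, and the tilt is back to its value at grasp. I'll ease the grip first, then open slowly.

>>> {"name": "drive_tool", "arguments": {
  "motion": [0,0,1,0,0,0,0.5,0,0,0,0,0,0,0,0,0],
  "grip_force": 3
}}

```text
clock: 9.42
eef_pos: [567.6, -278.0, 165.3]
eef_rot: [-3.135, 0.01, -0.226]
wrist_force: [-0.8, 0.2, 2.3]
finger_gap: 41.8
```

>>> {"name": "drive_tool", "arguments": {
  "motion": [0,0,0,0,0,0,0,0,0,0,0,0,0,0,0,0],
  "jaw": 0.5
}}

```text
clock: 9.75
eef_pos: [567.3, -277.9, 163.9]
eef_rot: [-3.135, 0.011, -0.226]
wrist_force: [0.7, -0.3, -0.4]
finger_gap: 47.2
```

>>> {"name": "drive_tool", "arguments": {
  "motion": [0,0,0,0,0,0,0,0,0,0,0,0,0,0,0,0,0,0,0,0,0,0,0,0],
  "jaw": 0
}}

```text
clock: 10.25
eef_pos: [567.2, -277.9, 163.4]
eef_rot: [-3.135, 0.012, -0.226]
wrist_force: [-0.9, -0.2, -0.1]
finger_gap: 83.7
```

```bash
python3 -c "
from h import *
to(563,-276.5,260)
a=camera('scene')[190:340,180:330];b=camera('wrist')
cv2.imwrite('pics/s.png',np.hstack([cv2.resize(a,(400,400),interpolation=2),cv2.resize(b,(400,400))])[:,:,::-1])"
```

```text
pos [ 567.2 -277.9  163.4] rot [-3.135  0.012 -0.226] t 10.25 gap 83.7 F [-0.9 -0.2 -0.1] tool shift [ -5.6  -1.1 -96.5]
```

View pics/s.png

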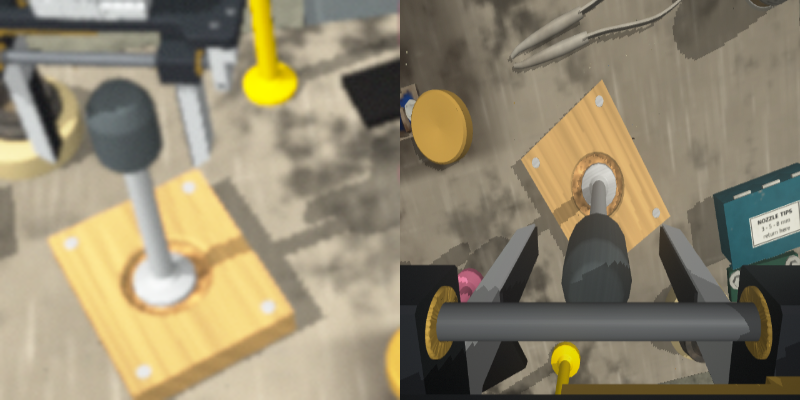

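Released: the plunger stands in the recess (scene crop (164,280), wrist crop (598,186)) and the fingers are clear on both sides. Withdrawing straight up.

>>> {"name": "drive_tool", "arguments": {
  "motion": [0,0,-4,0,0,0,-12,0,0,0,-20,0,0,0,-20,0,0,0,-20,0,0,0,-20,0,0,0,-15,0,0,0,0,0]
}}

```text
clock: 11.02
eef_pos: [567.9, -278.7, 285.4]
eef_rot: [-3.135, 0.011, -0.226]
wrist_force: [-0.1, 0.4, -0.1]
finger_gap: 93.9
```

>>> {"name": "drive_tool", "arguments": {
  "motion": [-10,0,-5,0,-20,0,-5,0,-20,0,-5,0,-20,0,-5,0,-20,0,0,0,-10,0,0,0,0,0,0,0,0,0,0,0]
}}

```text
clock: 11.68
eef_pos: [466.0, -254.7, 306.9]
eef_rot: [-3.135, 0.01, -0.226]
wrist_force: [0.4, 1.0, -0.8]
finger_gap: 93.7
```

```bash
python3 -c "
from h import *
to(563,-276.5,260)
cv2.imwrite('pics/t.png',camera('scene')[:,:,::-1])"
```

```text
pos [ 466.  -254.7  306.9] rot [-3.135  0.01  -0.226] t 11.68 gap 93.7 F [ 0.4  1.  -0.8] tool shift [99.9 -0.2 45.9]
```

View pics/t.png

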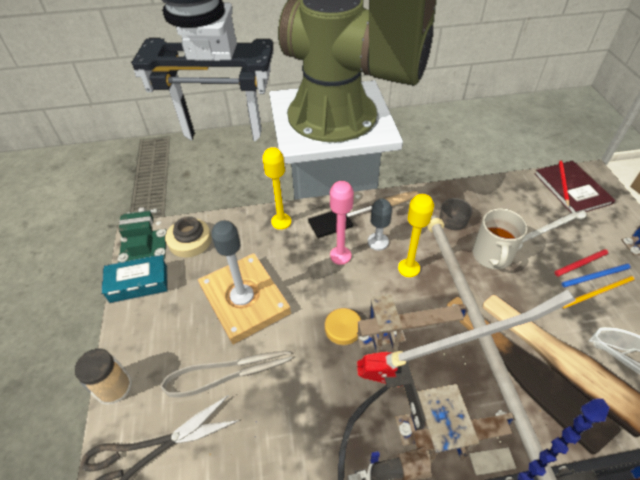

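The tall plunger stands upright in the recess (head (226,238), foot (240,294)). The short one is still standing at (380,222), and nothing else has moved.

```bash
python3 -c "
from cell import *
print(sign_off())"
```

```text
the job is handed in; nothing more can be done
None
```

I gripped the taller plunger by its head, carried it to the wooden stand and lowered it into the recess. I eased the grip only once it pressed on the cork, then backed the arm away and handed the job in at about 11.7 s.

- **Last picture:** the tall plunger stands upright with its foot in the recess. The short plunger and the pink and yellow ones stand where they were, and the open gripper is touching nothing.
- **Tool tilt:** the tool drifted to about 2° of tilt during the carry. It came back to its grasp value when the foot settled flat on the cork.
- **Contact force:** the reading swung between −4 N and +17 N while I was finding contact, well below the limits. At release it was near zero.
- **Picture budget:** I viewed 11 pictures, one over the 10 allowed.

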